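# Hang the lipped bin on the cash-desk slat rail

## Task

Hang the small bin that has the hanging lip on the slat rail, in the top gap, about midway between the two bins already hanging there: raise its front so the lip tilts into the gap, then swing the front down until it hangs level with its back against the slats, and let go. Leave the similar bin without a lip where it stands.

Things in the scene. Friction and masses are not known exactly. Their poses are not given: they have to be found in the camera images.
- bin: Loose open grey bin standing on the desk, sizes in mm: 110 long (x), 50 wide (y), ~0.12 kg. Origin: centre of underside; z up, +x to its back, -x its front. Walls 3 thick: sides 55 high, front 40, back 70 with outer face at x=55. Behind the back wall a tongue (z 66-70) runs back 10 and carries the rising lip. Grip it across the two side walls. Hung by the tongue, its weight pulls the front down.
- bin_lip (a point): Tip of the bin's lip, at x=71, y=0, z=104.5 in the bin's frame, same axes. The lip is a flat blade 4 thick, 44 wide, 36 long, rising from the tongue's rear end, leaning back 12 degrees from vertical; its front face is 6 behind the back wall's face at its foot, 13 at its tip. It cannot enter the gap with the bin level; with the front raised 35 degrees it has about 15 of play in height.
- rail_slot (a point): Where to hang it: front face of the fixed slat stand (360 wide, 206 high, open behind), mid-width, on the top gap's lower edge, 150 above desk. x level through the gap to behind, y along it, z up. Slats 6 thick; gap z 0-26; slats at z 26-56 and -80-0. Fixed bins hang at y=+-131, 66 wide, 110 forward. Hung: tongue on lower slat, back wall at x=0 (5 play), underside z=-66, blade behind top slat.
- plain_bin: The similar grey bin without a lip, loose on the desk, 110 x 50 x 55 high, all walls the same height; to be left alone. Origin: centre of its underside, z up, x along its length.

How it is judged:
By the outcome, as a careful person would: the job done as asked, in the order asked, and still so for the second after the job is handed in, with the robot touching nothing.
It also fails if it takes over 54 s, if anything falls off the work surface, if the arm or the gripper's body presses on something with over 40 N, if the wrist force passes 120 N, or if a joint passes its speed limit or range.

## Robot

A 6-joint arm with a two-finger parallel gripper is mounted at the origin on the work surface. World frame = base frame: x ahead of the robot, y to its left, z up, the work surface at z = 0. Lengths are in mm, angles in rad, forces in N, time in s.
With the tool pointing down it reaches from about 250 to 775 mm from the base axis. Payload 8.9 kg.
Tool frame: the origin (TCP) lies at the very end of the fingers, on their centre line; the grasp point (between the pads) lies 19 mm behind it; z points along the fingers, y is the direction in which the jaws open and shut (so a half turn about z gives the same grasp; the last joint's range is limited). The gripper opens to 85 mm and grips with 20 to 120 N. Pads are 22 mm wide; open, the fingers measure 114 mm over their backs; the gripper's body (76 mm by 85 mm) begins 54 mm behind the grasp point. The pads swing forward as they close: fully open they stand 13 mm farther back than shut.
Start: joints at [-1.443, 0.291, -0.153, 1.127, 0, 1.431], TCP at [138.416, -506.423, 196.605] pointing down, gripper open.
Joint ranges: [-2.52, 2.52], [-0.91, 1.74], [-1.3, 1.37], [-1.96, 2.02], [-1.52, 1.47], [-3.14, 3.14]. Speed limits (rad/s): [2.22, 2.22, 2.79, 3.14, 3.14, 3.14].

## Interface

Orientations are given as a rotation vector (axis times angle).
In Python, from bench import move_ptp, line_to, movej, gripper_open, grasp, wait, inverse_kinematics, camera, get_calibration, MotionError, close_job, recognise, tip_of, current_time_s, current_joint_pos, current_qvel, current_effort, current_tcp_pos, current_tool_rot, current_wrist_force, current_ft_torque, current_width gives the robot as it stands. Calls block until the motion is done:
- move_ptp(position, orientation): joint-space move of the TCP to a pose.
- line_to(position, rotation=None, max_speed=150): straight line of the TCP; rotation=None keeps the orientation; max_speed is the mean speed in mm/s.
- movej(angles): joint-space move.
- gripper_open() and grasp(f_grip=None): open the fingers fully, or close them until they stop; f_grip is the grip in N (None keeps the last).
- wait(seconds).
- inverse_kinematics(position, orientation): joint angles nearest the present ones, or None.
- camera(name): name is "scene" or "top" or "wrist"; returns (picture, depth): 420x560x3 uint8, red, green, blue; 420x560 float32, mm along the optical axis (not along the pixel's ray), 0 where there is no reading.
- get_calibration(name): a dict with "fx", "fy", "cx", "cy" (pixels), "world_from_camera" (4x4, takes a point from camera to world coordinates). Camera axes: x right, y down, z forward; pixel columns grow to the right and rows downward; lengths in mm; the calibration is good to about 2 mm. A picture is of the moment at which its call begins: read the wrist's pose just before it. get_calibration takes no time and is no camera call; for the wrist camera it gives the pose at the moment of the call.
A pose or a line that the arm cannot do raises MotionError and nothing moves.
- close_job(): hands the job in, once; it reports no verdict.
Trained networks look in the newest picture that a camera, given by its name, has taken for a name from the list of things; names that differ only in an ending like _2 or _b are one class to them, and where a whole thing is asked for, a point or a joint stands for the part that bears it (a point fixed in the world has none). Each returns a list of dicts, best first, with "confidence" (0 to 1); they miss things now and then, are a little off and sometimes report something else, mostly with a low value. They report only what shows in the picture. A call takes as long as a camera call.
- recognise(name, camera): "rect" ([centre column, centre row, width, height] in pixels, round what is visible of it).
- tip_of(name, camera): "pixel" ([column, row] in pixels: a listed point, or the origin of a listed thing).
Readings, each from a call of its own:
- current_time_s(): time.
- current_joint_pos(): joint angles.
- current_qvel(): joint speeds.
- current_effort(): joint torques, N m.
- current_tcp_pos(): TCP position.
- current_tool_rot(): TCP orientation.
- current_wrist_force(): force on the tool from outside, world axes, zero at the start.
- current_ft_torque(): the same for the moment, N m.
- current_width(): finger opening in mm.
Only numpy, scipy, OpenCV 4.12 (cv2) and the standard library are available. Lean on these libraries where they do the work, as an engineer would, in place of code of your own. Each camera call takes 0.05 s, during which the arm holds its last target. There are 200 camera calls.

## Working session

There is one attempt and no reset: what is moved stays moved. The work goes in short steps, each a Python script; the robot and the scene stay as the last script left them, time stands still between calls to the robot, and variables do not carry over. Pictures are saved under pics/ and viewed, about 8 in all and at most 12, crops included, and the job is handed in when it is done.

```bash
mkdir -p pics; ls; cat > h.py <<'E'
import numpy as np, cv2
from bench import *
from scipy.spatial.transform import Rotation as R
def cloud(n,d):
    c=get_calibration(n);v,u=np.mgrid[:420,:560]
    P=np.stack([(u-c["cx"])*d/c["fx"],(v-c["cy"])*d/c["fy"],d],-1)
    T=np.array(c["world_from_camera"]);W=P@T[:3,:3].T+T[:3,3];W[d<=0]=np.nan
    return W
def save(n,p): cv2.imwrite("pics/"+n+".png",cv2.cvtColor(p,cv2.COLOR_RGB2BGR))
E
python3 - <<'E'
from h import *
np.set_printoptions(precision=1,suppress=True)
ims=[]
for n in("scene","top"):
    p,d=camera(n);W=cloud(n,d);np.save(n+".npy",W);ims.append(p)
    c=get_calibration(n);print(n,np.array(c["world_from_camera"])[:3,3],c["fx"])
    for o in("bin","plain_bin","bin_lip","rail_slot"):
        for r in recognise(o,n)[:2]if o in("bin","plain_bin") else []:print(o,"rect",r)
        for r in tip_of(o,n)[:2]:
            u,v=map(int,r["pixel"]);print(o,r,W[min(v,419),min(u,559)])
save("s0",ims[0]);save("t0",ims[1])
E
```

```text
pics
scene [1009.2 -578.  1191.2] 544.9922991747661
bin rect {'rect': [167.6, 295.3, 51.3, 50.4], 'confidence': 0.59}
bin {'pixel': [168.0, 300.8], 'confidence': 0.7} [ 503.1 -366.1    1.4]
plain_bin rect {'rect': [218.5, 223.8, 51.8, 42.0], 'confidence': 0.61}
plain_bin {'pixel': [218.1, 230.7], 'confidence': 0.69} [ 468.8 -167.8   38.1]
bin_lip {'pixel': [187.4, 298.4], 'confidence': 0.91} [ 573.1 -353.7  104.9]
bin_lip {'pixel': [171.6, 298.6], 'confidence': 0.43} [ 503.9 -357.7    0.2]
rail_slot {'pixel': [365.2, 158.3], 'confidence': 0.63} [578.  285.9  -2.8]
top [ 403.7  -76.6 1000. ] 406.5682690181118
bin rect {'rect': [397.4, 221.0, 37.0, 62.4], 'confidence': 0.97}
bin {'pixel': [397.0, 229.7], 'confidence': 0.59} [ 505.  -364.2    2.4]
plain_bin rect {'rect': [311.5, 253.2, 37.4, 47.5], 'confidence': 0.58}
plain_bin {'pixel': [308.3, 253.1], 'confidence': 0.55} [ 447.1 -143.9    5.7]
bin_lip {'pixel': [402.1, 196.8], 'confidence': 0.71} [ 570.2 -352.4   96.4]
rail_slot {'pixel': [159.3, 159.8], 'confidence': 0.73} [685.8 230.4   0.7]
```

```bash
python3 - <<'E'
import cv2,numpy as np
a=cv2.imread("pics/s0.png");b=cv2.imread("pics/t0.png")
cv2.imwrite("pics/both.png",np.hstack([cv2.resize(a[60:380,100:500],(400,320)),b[100:420,100:500]]))
np.set_printoptions(precision=1,suppress=True)
for n in("scene","top"):
    W=np.load(n+".npy");P=W.reshape(-1,3)
    # bin
    s=(abs(P[:,0]-510)<90)&(abs(P[:,1]+362)<50)&(P[:,2]>15)
    Q=P[s];print(n,len(Q))
    if len(Q):
        m=cv2.minAreaRect(Q[Q[:,2]<62][:,:2].astype(np.float32));print("bin body",m, "all",cv2.minAreaRect(Q[:,:2].astype(np.float32)),Q[:,2].max())
    s=(P[:,1]>20)&(P[:,2]>185)&(P[:,2]<225)
    Q=P[s];m=cv2.minAreaRect(Q[:,:2].astype(np.float32));print("stand top",m,cv2.boxPoints(m),Q[:,2].max())
E
```

```text
scene 819
bin body ((523.39990234375, -364.3681640625), (70.16315460205078, 159.3825225830078), 84.96476745605469) all ((523.4187622070312, -364.15411376953125), (70.59288787841797, 159.3825225830078), 84.96476745605469) 107.07528231873425
stand top ((571.8642578125, 402.2214660644531), (272.39398193359375, 725.6301879882812), 27.731792449951172) [[282.5 660. ]
 [620.1  17.7]
 [861.2 144.5]
 [523.6 786.7]] 224.964197737964
top 918
bin body ((523.545166015625, -358.5184631347656), (67.90711975097656, 154.8414306640625), 86.87733459472656) all ((523.545166015625, -358.5184631347656), (67.90711975097656, 154.8414306640625), 86.87733459472656) 107.94012640227106
stand top ((650.3096923828125, 191.8267364501953), (349.0381164550781, 26.972375869750977), 82.9722671508789) [[615.6  20.3]
 [642.3  17. ]
 [685.  363.4]
 [658.3 366.7]] 211.1684879308673
```

View pics/both.png

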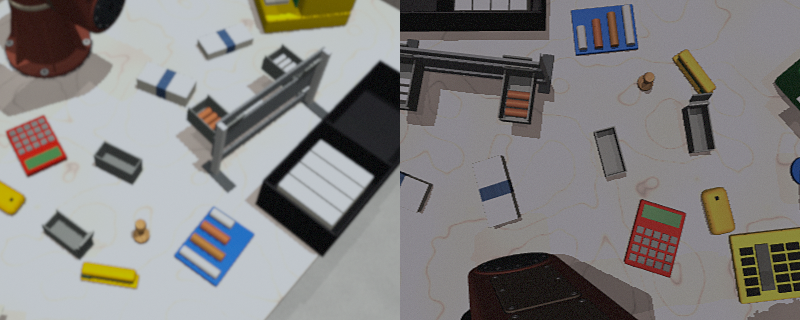

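The picture shows the lipped bin in the top view at about (397,221) and the plain one at about (310,253). The rail is at the top left of that view, with one fixed bin at about (218,195). Next I'll look at the rail and the bin from close by with the wrist camera.

```bash
cat >> h.py <<'E'
def tool(yaw,tilt):  # tool z points forward(yaw)/down, tilted forward by tilt deg; jaws along y
    return R.from_euler("z",yaw,degrees=True)*R.from_euler("y",-tilt,degrees=True)*R.from_euler("x",180,degrees=True)
E
python3 - <<'E'
from h import *
np.set_printoptions(precision=1,suppress=True)
T=np.array(get_calibration("wrist")["world_from_camera"]);t=np.array(current_tcp_pos());Rt=R.from_rotvec(current_tool_rot())
print("cam in tool",Rt.inv().apply(T[:3,3]-t),"axes\n",Rt.inv().as_matrix()@T[:3,:3],current_width(),get_calibration("wrist")["fx"])
for nm,p,ti in (("binview",[470,-372,240],0),("binview20",[430,-372,240],25),("rail",[480,210,300],35),("rail2",[430,210,230],50)):
  for y in (0,180):
    ro=(tool(0,ti)*R.from_euler("z",y,degrees=True)).as_rotvec();print(nm,y,inverse_kinematics(p,ro))
W=np.load("top.npy");P=W.reshape(-1,3)
s=(P[:,0]>560)&(P[:,0]<720)&(P[:,1]>-20)&(P[:,2]>60)&(P[:,2]<250);Q=P[s]
for lo,hi in((70,100),(100,130),(130,146),(154,172),(180,202),(202,215)):
    q=Q[(Q[:,2]>lo)&(Q[:,2]<hi)];print(lo,len(q),q.min(0),q.max(0))
    for a in range(20,400,40):
        k=q[(q[:,1]>a)&(q[:,1]<a+40)]
        if len(k):print("   ",a,len(k),np.percentile(k[:,0],[5,50,95]))
E
```

```text
cam in tool [  74.5    0.6 -177.6] axes
 [[-0.  -1.  -0.3]
 [ 1.  -0.  -0. ]
 [-0.  -0.3  1. ]] 85.30533361260412 293.6821326048084
binview 0 [-0.8  0.4  0.1  1.3  0.   2.4]
binview 180 [-0.8  0.4  0.1  1.3 -0.  -0.8]
binview20 0 [-1.1  0.1 -0.3  0.9  0.4  2.1]
binview20 180 [-1.1  0.1 -0.3  0.9  0.4 -1. ]
rail 0 [ 0.4 -0.2 -0.6  0.6 -0.2 -2.8]
rail 180 [ 0.4 -0.2 -0.6  0.6 -0.2  0.4]
rail2 0 [ 0.7 -0.3 -1.1 -0.  -0.5 -2.7]
rail2 180 [ 0.7 -0.3 -1.1 -0.  -0.5  0.5]
70 1231 [560.1   4.8  70.7] [653.9 358.8  99.9]
    20 204 [564.4 601.5 618.3]
    60 266 [566.8 601.6 620.9]
    100 43 [627.9 629.8 632.3]
    140 46 [632.8 634.6 636.7]
    180 47 [637.  639.3 641.6]
    220 46 [641.8 644.  646.1]
    260 145 [566.7 613.9 648.6]
    300 240 [562.9 631.  650.7]
    340 163 [561.1 625.  650.7]
100 1602 [560.    5.5 100. ] [658.7 364.  129.9]
    20 164 [564.3 579.6 618.8]
    60 229 [561.6 579.8 622.6]
    100 52 [627.7 630.  631.8]
    140 53 [632.6 634.4 636.5]
    180 52 [636.8 638.9 641.4]
    220 56 [641.7 643.9 646. ]
    260 262 [564.8 611.7 648.3]
    300 345 [563.3 589.5 651.2]
 
[... 511 characters left out ...]
9.5 654.  658.5]
    340 18 [654.  658.4 682. ]
180 705 [616.1   5.4 180. ] [683.5 365.3 202. ]
    20 107 [618.  631.2 636.9]
    60 90 [622.9 626.4 640.9]
    100 48 [627.6 629.5 632. ]
    140 52 [632.5 634.4 636.6]
    180 53 [636.9 639.3 641.5]
    220 50 [641.6 643.9 646.1]
    260 77 [646.6 649.9 666.8]
    300 111 [651.  664.9 670.6]
    340 85 [656.3 670.1 682. ]
202 720 [616.5   6.  202. ] [684.  365.6 211.2]
    20 67 [618.9 622.9 626.6]
    60 66 [623.5 627.4 631.5]
    100 68 [628.4 632.1 636.2]
    140 66 [633.5 636.8 641. ]
    180 65 [638.4 642.1 645.4]
    220 68 [642.9 646.6 651.2]
    260 64 [647.1 651.2 654.9]
    300 65 [652.1 655.5 659.8]
    340 109 [657.7 667.7 682.7]
```

```bash
cat >> h.py <<'E'
FL=R.from_euler("z",180,degrees=True)
def tcp_for(o,yaw,pitch,g=(0,0,40),tilt=33):
    "TCP pose gripping bin whose origin is o, yaw, front raised by pitch; g grasp point in bin frame; tilt of tool in bin frame"
    B=R.from_euler("z",yaw,degrees=True)*R.from_euler("y",pitch,degrees=True)
    Rt=B*tool(0,tilt)*FL
    return np.array(o)+B.apply(g)+Rt.apply([0,0,19]),Rt
E
python3 - <<'E'
from h import *
np.set_printoptions(precision=1,suppress=True)
p,r=tcp_for([505,-364,0],7,0)
p=p-r.apply([0,0,150]); print(p,inverse_kinematics(p,r.as_rotvec()))
move_ptp(p,r.as_rotvec());print(current_time_s())
im,d=camera("wrist");W=cloud("wrist",d);np.save("w1.npy",W);save("w1",im)
for o in("bin","bin_lip"):
    for q in tip_of(o,"wrist")[:2]:
        u,v=map(int,q["pixel"]);print(o,q,W[v,u])
P=W.reshape(-1,3)
Q=P[(abs(P[:,0]-510)<100)&(abs(P[:,1]+362)<55)]
for lo,hi in((8,36),(48,58),(66,74),(76,110)):
    q=Q[(Q[:,2]>lo)&(Q[:,2]<hi)]
    if len(q)>5:print(lo,len(q),q.min(0),q.max(0),cv2.minAreaRect(q[:,:2].astype(np.float32)))
E
```

```text
[ 434.2 -372.7  149.9] [-1.2  0.2 -0.5  0.6  0.6 -1.3]
2.9917
bin {'pixel': [282.5, 171.3], 'confidence': 0.73} [ 500.4 -361.1    2.6]
bin_lip {'pixel': [279.9, 283.3], 'confidence': 0.7} [ 675.7 -343.    52.6]
8 2171 [ 445.2 -407.8    8. ] [ 602.2 -332.9   36. ] ((524.6083374023438, -364.6644287109375), (69.49980926513672, 162.91542053222656), 83.46568298339844)
48 1020 [ 448.1 -401.8   48. ] [ 609.9 -330.1   58. ] ((529.3348388671875, -362.4081726074219), (67.88687896728516, 165.02740478515625), 85.63243865966797)
66 425 [ 551.1 -379.7   66. ] [ 568.1 -330.3   73.9] ((559.9183349609375, -354.6125793457031), (13.580918312072754, 49.50299072265625), 4.7640461921691895)
76 1014 [ 561.8 -375.1   76. ] [ 576.  -331.5  105.8] ((568.7107543945312, -353.3428649902344), (9.504286766052246, 44.07024383544922), 6.721850395202637)
```

View pics/w1.png

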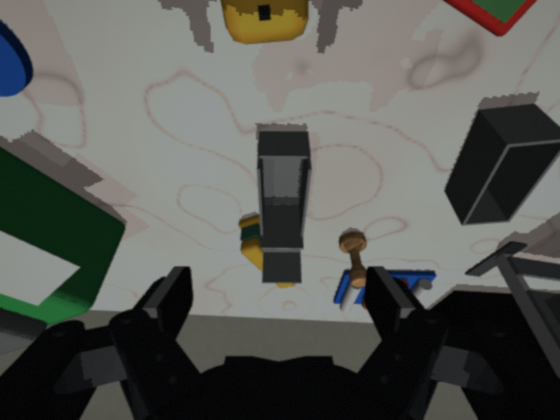

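Wrist view: the lipped bin's body is at about (283,180) and its lip at (281,265). It sits between the open fingers' line, with a yellow object under the lip. I'll refine the yaw, grasp and lift.

```bash
python3 - <<'E'
from h import *
np.set_printoptions(precision=2,suppress=True)
P=np.load("w1.npy").reshape(-1,3)
q=P[(P[:,0]>460)&(P[:,0]<545)&(abs(P[:,1]+362)<35)&(P[:,2]>49)&(P[:,2]<58)]
m=cv2.minAreaRect(q[:,:2].astype(np.float32));print("rim",len(q),m)
a=[];
for lo,hi in((460,485),(485,510),(510,535)):
    k=q[(q[:,0]>lo)&(q[:,0]<hi)]
    if len(k): print(lo,k[:,1].min(),k[:,1].max())
q=P[(P[:,0]>430)&(P[:,0]<465)&(abs(P[:,1]+362)<45)&(P[:,2]>10)&(P[:,2]<38)]
print("front",len(q),q.mean(0),np.percentile(q[:,1],[2,98]), np.degrees(np.arctan(np.polyfit(q[:,1],q[:,0],1)[0])))
E
python3 - <<'E'
# 2D planning: clearance of bin section vs slats, slot frame
import numpy as np
def seg(a,b,n=30):return np.linspace(a,b,n)
s,c=np.sin(np.radians(12)),np.cos(np.radians(12))
f=np.array([61,70.]);u=np.array([s,c])*36;w=np.array([c,-s])*4
pts=np.vstack([seg([55,0],[55,70]),seg([55,66],[65,66]),seg([55,70],[61,70]),seg(f,f+u),seg(f+w,f+w+u),seg(f+u,f+u+w,8),seg([65,66],f+w,4)])
boxes=[(0,6,26,56),(0,6,-80,0)]
def clr(th,x,z):  # origin at (x,z)
    t=np.radians(th);X=pts[:,0]*np.cos(t)+pts[:,1]*np.sin(t)+x;Z=-pts[:,0]*np.sin(t)+pts[:,1]*np.cos(t)+z
    m=1e9
    for a,b,l,h in boxes:
        dx=np.maximum(a-X,X-b);dz=np.maximum(l-Z,Z-h)
        d=np.where((dx>0)&(dz>0),np.hypot(dx,dz),np.maximum(dx,dz));m=min(m,d.min())
    return m
np.set_printoptions(precision=1,suppress=True)
for th in range(35,-1,-5):
    best=[]
    for x in np.arange(-160,-40,1):
        cl=[(clr(th,x,z),z) for z in np.arange(-90,0,1)]
        k=max(cl);best.append((x,k[1],k[0]))
    b=np.array(best);
    # how far in can it be with positive clearance
    print(th,[tuple(r) for r in b[b[:,2]>0.5][-30::3]])
E
```

```text
rim 396 ((502.614990234375, -360.5025634765625), (90.30829620361328, 49.96791458129883), 6.305880069732666)
460 -389.9272626259906 -337.80995418449936
485 -387.3191616932983 -334.55791295337565
510 -384.5321516191251 -332.186557283314
front 931 [ 448.92 -366.19   24.54] [-390.23 -342.49] -5.525005002983876
35 [(np.float64(-70.0), np.float64(-1.0), np.float64(1.7682610149669975)), (np.float64(-67.0), np.float64(-90.0), np.float64(1.128013171102745)), (np.float64(-64.0), np.float64(-90.0), np.float64(3.395762884788082)), (np.float64(-61.0), np.float64(-90.0), np.float64(5.901597543153973)), (np.float64(-58.0), np.float64(-90.0), np.float64(8.365491059244043)), (np.float64(-55.0), np.float64(-90.0), np.float64(10.770839136849771)), (np.float64(-52.0), np.float64(-90.0), np.float64(13.231756002044166)), (np.float64(-49.0), np.float64(-90.0), np.float64(15.722169513763117)), (np.float64(-46.0), np.float64(-90.0), np.float64(18.149884134227158)), (np.float64(-43.0), np.float64(-90.0), np.float64(20.597510249194862))]
30 [(np.float64(-71.0), np.float64(-5.0), np.float64(3.8200258255731625))
[... 4122 characters left out ...]
(4.069448779468578)), (np.float64(-43.0), np.float64(-90.0), np.float64(7.062449804899279))]
0 [(np.float64(-77.0), np.float64(-1.0), np.float64(15.0)), (np.float64(-74.0), np.float64(-1.0), np.float64(12.727922061357855)), (np.float64(-71.0), np.float64(-1.0), np.float64(10.816653826391969)), (np.float64(-68.0), np.float64(-1.0), np.float64(9.486832980505138)), (np.float64(-65.0), np.float64(-1.0), np.float64(9.0)), (np.float64(-62.0), np.float64(-1.0), np.float64(7.0)), (np.float64(-59.0), np.float64(-1.0), np.float64(4.0)), (np.float64(-56.0), np.float64(-1.0), np.float64(1.0)), (np.float64(-46.0), np.float64(-1.0), np.float64(3.0)), (np.float64(-43.0), np.float64(-1.0), np.float64(6.0))]
```

```bash
cat > plan.py <<'E'
import numpy as np
from scipy import ndimage
from scipy.sparse import coo_matrix
from scipy.sparse.csgraph import dijkstra
def seg(a,b,n=30):return np.linspace(a,b,n)
s,c=np.sin(np.radians(12)),np.cos(np.radians(12))
f=np.array([61,70.]);u=np.array([s,c])*36;w=np.array([c,-s])*4
pts=np.vstack([seg([55,0],[55,70]),seg([55,66],[65,66],12),seg([55,70],[61,70],8),seg(f,f+u),seg(f+w,f+w+u),seg(f+u,f+u+w,8),seg([65,66],f+w,4)])
TH=np.arange(40,-.1,-2.5);XS=np.arange(-140,-50,1.);ZS=np.arange(-75,15,1.)
C=np.full((len(TH),len(XS),len(ZS)),1e9)
for i,t in enumerate(np.radians(TH)):
    X=(pts[:,0]*np.cos(t)+pts[:,1]*np.sin(t))[:,None,None]+XS[None,:,None]
    Z=(-pts[:,0]*np.sin(t)+pts[:,1]*np.cos(t))[:,None,None]+ZS[None,None,:]
    for a,b,l,h in((0,6,26,56),(0,6,-80,0)):
        dx=np.maximum(a-X,X-b);dz=np.maximum(l-Z,Z-h)
        d=np.where((dx>0)&(dz>0),np.hypot(dx,dz),np.maximum(dx,dz));C[i]=np.minimum(C[i],d.min(0))
# goal: level, x=-57, z=-64 ; start: 35 deg, x=-115
g=(len(TH)-1,list(XS).index(-57),list(ZS).index(-64));print("goal clr",C[g])
i35=list(TH).index(35);best=None
for thr in np.arange(5,0,-.25):
    M=C>thr;M[g]=True
    ex=g[0]; M[-2:]=C[-2:]>min(thr,1.)
    L,_=ndimage.label(M,np.ones((3,3,3)))
    st=L[i35,list(XS).index(-125)]
    if (st==L[g]).any():break
print("thr",thr)
idx=np.argwhere(L==L[g]);num=-np.ones(C.shape,int);num[tuple(idx.T)]=range(len(idx))
r,q,wt=[],[],[]
for o in np.ndindex(3,3,3):
    o=np.array(o)-1
    if not o.any():continue
    j=idx+o;ok=((j>=0)&(j<C.shape)).all(1);k=num[tuple(j[ok].T)];k2=k>=0
    r+=list(np.where(ok)[0][k2]);q+=list(k[k2]);wt+=list((np.linalg.norm(o*[3,1,1])*(1+8/np.maximum(C[tuple(j[ok][k2].T)],.3))))
G=coo_matrix((wt,(r,q)),(len(idx),)*2).tocsr()
src=num[i35,list(XS).index(-125),:];zz=[k for k in range(len(ZS)) if src[k]>=0]
D,pr=dijkstra(G,indices=num[g],return_predecessors=True)
k=min(zz,key=lambda k:D[src[k]]);n=src[k];path=[]
while n>=0:path.append(idx[n]);n=pr[n]
path=np.array(path);out=np.c_[TH[path[:,0]],XS[path[:,1]],ZS[path[:,2]],C[tuple(path.T)]]
np.set_printoptions(precision=1,suppress=True);print(out[np.r_[0,20:len(out)]]);np.save("path.npy",out)
E
python3 plan.py
python3 - <<'E'
from h import *
np.set_printoptions(precision=2,suppress=True)
p,r=tcp_for([502.4,-360.8,0],6.2,0)
move_ptp(p-r.apply([0,0,110]),r.as_rotvec())
line_to(p,r.as_rotvec(),120)
print(current_wrist_force())
grasp(40);print(current_width(),current_wrist_force())
line_to(p+[0,0,120],r.as_rotvec(),120)
print(current_width(),current_wrist_force(),current_time_s())
im,d=camera("wrist");W=cloud("wrist",d);np.save("w2.npy",W);save("w2",im)
for o in("bin","bin_lip"):
    for q in tip_of(o,"wrist")[:2]:
        u,v=map(int,q["pixel"]);print(o,q,W[v,u])
E
```

```text
goal clr 2.0
thr 1.75
[[  35.  -125.   -29.    11.8]
 [  35.  -105.   -23.     5.2]
 [  35.  -104.   -22.     5.2]
 [  35.  -103.   -22.     5.1]
 [  35.  -102.   -22.     4.4]
 [  35.  -101.   -22.     3.7]
 [  32.5 -100.   -22.     3.2]
 [  32.5  -99.   -22.     3.9]
 [  32.5  -98.   -22.     4.6]
 [  32.5  -97.   -22.     4.7]
 [  32.5  -96.   -22.     4. ]
 [  30.   -95.   -23.     2.9]
 [  30.   -94.   -23.     3.6]
 [  30.   -93.   -23.     4.1]
 [  30.   -92.   -23.     3.2]
 [  27.5  -91.   -24.     2.1]
 [  27.5  -90.   -24.     2.8]
 [  27.5  -89.   -24.     3.6]
 [  27.5  -88.   -24.     4.4]
 [  27.5  -87.   -24.     4.5]
 [  27.5  -86.   -24.     4.5]
 [  27.5  -85.   -24.     4.5]
 [  25.   -84.   -25.     3.9]
 [  25.   -83.   -26.     5.3]
 [  25.   -82.   -27.     5.3]
 [  22.5  -81.   -28.     4. ]
 [  22.5  -80.   -29.     5.4]
 [  22.5  -79.   -30.     6.1]
 [  22.5  -78.   -31.     5.2]
 [  20.   -77.   -32.     5.5]
 [  20.   -77.   -33.     6. ]
 [  20.   -77.   -34.     5.7]
 [  17.5  -76.   -35.     3.8]
 [  17.5  -75.   -36.     5.2]
 [  17.5  -75.   -37.   
[... 323 characters left out ...]
.   -69.   -48.     3.3]
 [  10.   -69.   -49.     3.7]
 [  10.   -69.   -50.     3.7]
 [  10.   -68.   -51.     2.9]
 [   7.5  -67.   -52.     2.4]
 [   7.5  -66.   -53.     3.6]
 [   7.5  -65.   -54.     2.5]
 [   5.   -64.   -55.     1.9]
 [   5.   -63.   -56.     2.9]
 [   5.   -62.   -57.     1.9]
 [   2.5  -61.   -58.     1.3]
 [   2.5  -60.   -59.     2.4]
 [   2.5  -60.   -60.     2.3]
 [   2.5  -60.   -61.     2.2]
 [   2.5  -59.   -62.     1.2]
 [   0.   -58.   -63.     1.1]
 [   0.   -57.   -64.     2. ]]
[ 0.98 -0.82  0.62]
46.552052185434476 [-5.27  0.87  9.53]
45.95212511354381 [-0.38 -0.31 -1.1 ] 6.125
bin {'pixel': [279.3, 199.3], 'confidence': 0.69} [ 450.42 -366.07  162.47]
```

View pics/w2.png

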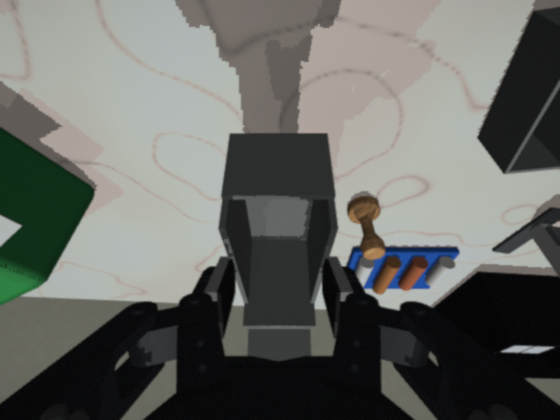

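The bin is held: front wall at about (278,165), back wall at (280,280), and lip at (278,345) between the fingers. Next I'll measure its pose in the hand.

```bash
cat >> h.py <<'E'
def inhand(W,g=(0,0,40),tilt=33):
    "cloud in the nominal bin frame as implied by the tool pose"
    Rt=R.from_rotvec(current_tool_rot());A=tool(0,tilt)*FL   # Rt = B*A
    B=Rt*A.inv();o=np.array(current_tcp_pos())-Rt.apply([0,0,19])-B.apply(g)
    return B.inv().apply(W.reshape(-1,3)-o),o,B
E
python3 - <<'E'
from h import *
np.set_printoptions(precision=2,suppress=True)
P,o,B=inhand(np.load("w2.npy"));P=P[np.isfinite(P[:,0])];print(o,B.as_euler("zyx",degrees=True))
a=P[:,0];z=P[:,2];y=P[:,1]
q=P[(abs(a+55)<10)&(abs(y)<20)&(z>4)&(z<36)];k=np.polyfit(q[:,2],q[:,0],1);print("front wall x(z)",len(q),k,np.degrees(np.arctan(k[0])),"yaw",np.polyfit(q[:,1],q[:,0],1))
q=P[(a>40)&(a<60)&(abs(y)<18)&(z>15)&(z<62)];k=np.polyfit(q[:,2],q[:,0],1);print("back inner x(z)",len(q),k)
q=P[(a>58)&(a<80)&(abs(y)<18)&(z>76)&(z<115)]
if len(q)>9:k=np.polyfit(q[:,2],q[:,0],1);print("lip",len(q),k,q.max(0),q[:,1].mean())
q=P[(abs(a)<40)&(abs(y)<18)&(abs(z)<12)];print("floor z(x)",len(q),np.polyfit(q[:,0],q[:,2],1) if len(q)>9 else "")
q=P[(abs(a+55)<10)&(abs(y)<40)&(z>4)];print("y range",np.percentile(q[:,1],[1,99]),"front top",np.percentile(q[:,2],99))
E
```

```text
[ 502.09 -360.34  119.16] [6.2  0.05 0.07]
front wall x(z) 4051 [  0.12 -60.06] 6.722368657867115 yaw [ -0.01 -57.58]
back inner x(z) 3172 [ 0.13 47.36]
lip 141 [ 0.16 57.75] [71.74 15.13 78.99] -0.3229576398304781
floor z(x) 1774 [-0.12 -0.17]
y range [-31.91  31.29] front top 122.5029489014819
```

```bash
python3 - <<'E'
from h import *
np.set_printoptions(precision=2,suppress=True)
P,o,B=inhand(np.load("w2.npy"),tilt=39.8);P=P[np.isfinite(P[:,0])]
a,y,z=P.T
q=P[(abs(a+55)<8)&(abs(y)<20)&(z>4)&(z<36)];k=np.polyfit(q[:,2],q[:,0],1);print("front",k, np.polyval(k,20))
q=P[(a>42)&(a<60)&(abs(y)<18)&(z>15)&(z<62)];k=np.polyfit(q[:,2],q[:,0],1);print("back inner",k,np.polyval(k,40))
q=P[(abs(a)<40)&(abs(y)<18)&(abs(z)<12)];print("floor",np.polyfit(q[:,0],q[:,2],1))
q=P[(a>-58)&(a<-51)&(abs(y)<18)&(z<50)];print("front top",np.percentile(q[:,2],[95,99,100]),"bottom",np.percentile(q[:,2],[0,1,5]))
q=P[(a>46)&(a<58)&(abs(y)<18)&(z<80)];print("back top",np.percentile(q[:,2],[95,99,100]))
q=P[(a>-50)&(a<-15)&(abs(y)<32)&(z>40)&(z<65)];print("side top",np.percentile(q[:,2],[50,90,99]),np.percentile(q[:,1],[1,99]))
E
```

```text
front [  0.   -54.94] -54.93744099956863
back inner [ 0.   51.99] 52.02814790168737
floor [-0.    0.12]
front top [36.88 37.45 38.12] bottom [-128.69 -127.58 -126.6 ]
back top [65.64 67.18 67.67]
side top [52.15 62.54 64.77] [-29.45  31.37]
```

```bash
cat >> h.py <<'E'
S=np.array([637.7,185.8,150.]);YAW=-6.7
def pose(th,x,z,dy=0,G=(0,0,42.6),tilt=39.8):
    o=S+R.from_euler("z",YAW,degrees=True).apply([x,dy,z])
    return tcp_for(o,YAW,th,G,tilt)
def at(o,yaw,th): return tcp_for(o,yaw,th,(0,0,42.6),39.8)
E
python3 - <<'E'
from h import *
np.set_printoptions(precision=2,suppress=True)
p=np.load("path.npy")
for r in p[::12]:
    a,b=pose(*r[:3]);q=inverse_kinematics(a,b.as_rotvec());print(r[:3],None if q is None else np.array(q))
for o,y,t in(([400,-200,200],0,15),([430,190,200],YAW,35)):
    a,b=at(o,y,t);move_ptp(a,b.as_rotvec());print(current_joint_pos())
a,b=pose(35,-132,-24);line_to(a,b.as_rotvec(),120);print(current_time_s(),current_wrist_force())
ims=[]
for n in("top","scene","wrist"):
    im,d=camera(n);np.save(n+"3.npy",cloud(n,d));ims.append(im)
    for q in tip_of("bin_lip",n)[:1]:
        u,v=map(int,q["pixel"]);print(n,q,np.load(n+"3.npy")[v,u])
c=lambda im,x,y:cv2.resize(im[y:y+200,x:x+200],(400,400))
save("m3",np.hstack([c(ims[0],80,80),c(ims[1],250,50)]));save("w3",ims[2])
E
```

```text
[  35. -125.  -29.] [ 0.24  0.36 -0.22  0.91 -0.03  0.36]
[  35. -113.  -28.] [ 0.23  0.38 -0.19  0.92 -0.03  0.35]
[  35. -101.  -22.] [ 0.23  0.39 -0.15  0.95 -0.03  0.34]
[ 27.5 -89.  -24. ] [ 0.25  0.31 -0.29  0.76 -0.08  0.36]
[ 20. -77. -32.] [ 0.28  0.25 -0.44  0.56 -0.13  0.37]
[ 12.5 -71.  -44. ] [ 0.31  0.21 -0.6   0.32 -0.19  0.38]
[  5. -63. -56.] [ 0.34  0.2  -0.76  0.06 -0.26  0.39]
[-0.86 -0.14 -0.66  0.76  0.32 -0.81]
[ 0.26  0.15 -0.29  1.05 -0.03  0.38]
9.6 [-0.14  0.1  -0.8 ]
scene {'pixel': [367.6, 149.4], 'confidence': 0.83} [640.26 159.53 204.93]
```

View pics/m3.png

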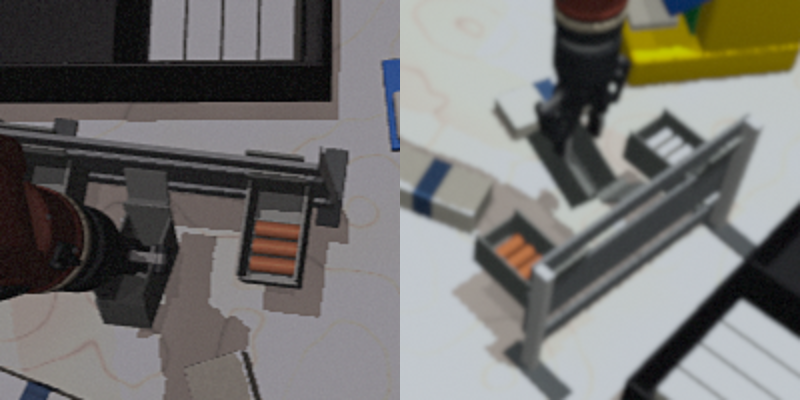

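View pics/w3.png

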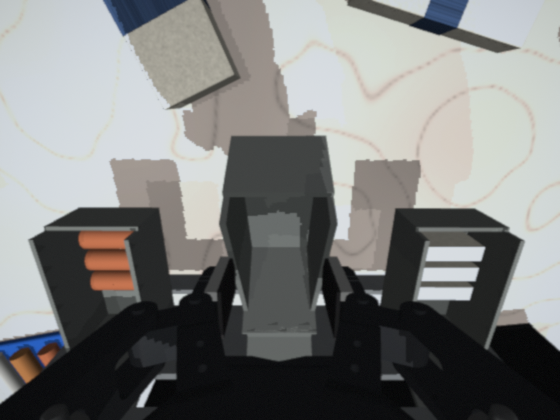

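The top view shows the lip just in front of the top slat. The wrist view shows the bin centred between the fixed bins, with gaps of about 60 px on each side. A quick numeric check before entering:

```bash
python3 - <<'E'
from h import *
np.set_printoptions(precision=1,suppress=True)
Rz=R.from_euler("z",YAW,degrees=True)
for n in("top","wrist"):
    W=np.load(n+"3.npy").reshape(-1,3);W=W[np.isfinite(W[:,0])];P=Rz.inv().apply(W-S)
    q=P[(abs(P[:,0])<5)&(abs(P[:,1])<95)&(abs(P[:,1])>35)&(P[:,2]>-75)&(P[:,2]<0.)]
    print(n,"lower slat face",len(q),np.median(q[:,0]) if len(q) else "", np.percentile(q[:,2],[1,50,99]) if len(q) else "")
    if len(q)>20:print(" slope",np.polyfit(q[:,1],q[:,0],1))
    for lo,hi in((-95,-35),(35,95)):
      q=P[(abs(P[:,0]-3)<7)&(P[:,1]>lo)&(P[:,1]<hi)&(P[:,2]>-20)&(P[:,2]<60)]
      h,_=np.histogram(q[:,2],np.arange(-20,64,4));print(lo,"z hist -20..60 step4",h)
    q=P[(P[:,0]>-4)&(P[:,0]<9)&(P[:,2]>52)&(P[:,2]<64)];print(" top edge z",len(q),np.median(q[:,2]) if len(q) else "")
    q=P[(P[:,0]>-90)&(P[:,0]<-40)&(abs(P[:,1])>70)&(abs(P[:,2]+11)<8)]
    for s in(-1,1):
        k=q[q[:,1]*s>0]
        if len(k):print(" fixed bin",s,np.percentile(k[:,1],[2,98]))
P_,o,B=inhand(np.load("wrist3.npy"),(0,0,42.6),39.8);P_=P_[np.isfinite(P_[:,0])];a,y,z=P_.T
q=P_[(abs(a+55)<8)&(abs(y)<20)&(z>4)&(z<36)];print("inhand front",np.polyfit(q[:,2],q[:,0],1))
q=P_[(abs(a)<40)&(abs(y)<18)&(abs(z-3)<12)];print("floor",np.polyfit(q[:,0],q[:,2],1))
W=np.load("top3.npy").reshape(-1,3);W=W[np.isfinite(W[:,0])];Q=B.inv().apply(W-o)
q=Q[(Q[:,0]>58)&(Q[:,0]<80)&(abs(Q[:,1])<30)&(Q[:,2]>76)&(Q[:,2]<112)];k=np.polyfit(q[:,2],q[:,0],1);print("top: lip",len(q),"front-face x at z=104",np.polyval(k,104),"exp 68; at 80",np.polyval(k,80),"exp 63.1","z max",np.percentile(q[:,2],98),"y",np.percentile(q[:,1],[2,98]))
E
```

```text
top lower slat face 406 -0.06071391017083326 [-73.7 -25.9  -0.1]
 slope [0.  0.3]
-95 z hist -20..60 step4 [ 9 12 14 11 52 36  2  0  0  0  0  3 17 11 13 19 13 13 51 47]
35 z hist -20..60 step4 [12 11 10 12 51 35  1  0  0  0  0  6 12 15 13 13 14 16 51 46]
 top edge z 564 55.9991237623226
 fixed bin -1 [-163.1  -96.9]
 fixed bin 1 [98.5 99.3]
wrist lower slat face 1666 0.5173595474625726 [-73.9 -34.1  -0.1]
 slope [0.  0.6]
-95 z hist -20..60 step4 [ 38   5  39  59 101  78   0   0   0   0   0  44  96  52   0   0   0   0
   0   0]
35 z hist -20..60 step4 [ 39   6  40  59 102  96   0   0   0   0   0  50  88  47   0   0   0   0
   0   0]
 top edge z 0 
 fixed bin -1 [-165.2  -98.8]
 fixed bin 1 [ 96.3 162.6]
inhand front [ -0.1 -51.5]
floor [0.1 4.6]
top: lip 303 front-face x at z=104 63.6814340470847 exp 68; at 80 60.265669950743714 exp 63.1 z max 110.81680389143735 y [-19.2  23.8]
```

```bash
cat >> h.py <<'E'
def fit(tilt,g):
    "refine (tilt,g) of bin in hand from a wrist picture: front wall x=-55, back inner 52, floor 3, front top 40"
    im,d=camera("wrist");W=cloud("wrist",d)
    for _ in range(4):
        P,o,B=inhand(W,g,tilt);P=P[np.isfinite(P[:,0])&(abs(P[:,1])<18)];a,y,z=P.T
        f=P[(abs(a+55)<6)&(z>5)&(z<34)];b=P[(abs(a-52)<5)&(z>15)&(z<60)];fl=P[(abs(a)<38)&(abs(z-3)<6)]
        kf,kb,kl=np.polyfit(f[:,2],f[:,0],1),np.polyfit(b[:,2],b[:,0],1),np.polyfit(fl[:,0],fl[:,2],1)
        sl=np.degrees(np.median([kf[0],kb[0],-kl[0]]))
        ex=(np.polyval(kf,20)+55+np.polyval(kb,40)-52)/2;ez=kl[1]-3
        ft=P[(abs(P[:,0]+54)<4)&(P[:,2]<50)][:,2]
        tilt+=sl;g=(g[0]-ex,0,g[2]-ez)
    print("tilt %.2f g %.2f %.2f | slopes %.2f %.2f %.2f ex %.2f ez %.2f fronttop %.1f n %d %d %d"%(tilt,g[0],g[2],*np.degrees([kf[0],kb[0],-kl[0]]),ex,ez,np.percentile(ft,99),len(f),len(b),len(fl)))
    return tilt,g,im
E
python3 - <<'E'
from h import *
fit(36,(0,0,42.6))
grasp(90);print(current_width(),current_wrist_force());wait(.2)
fit(36,(0,0,42.6));wait(.5);fit(36,(0,0,42.6))
E
```

```text
tilt 35.83 g -0.72 41.04 | slopes 0.00 -0.05 0.03 ex 0.00 ez 0.00 fronttop 40.5 n 3041 2807 2079
40.90669416985349 [-0.45568855  0.14605642 -1.53117664]
tilt 35.94 g -1.23 41.76 | slopes -0.03 -0.00 0.09 ex -0.00 ez -0.00 fronttop 40.4 n 3011 2783 2031
tilt 36.03 g -1.23 41.77 | slopes -0.02 0.01 0.00 ex 0.00 ez 0.00 fronttop 40.4 n 3019 2792 2023
```

```bash
python3 - <<'E'
from h import *
np.set_printoptions(precision=1,suppress=True)
T,G=36.0,(-1.2,0,41.8)
f0=np.array(current_wrist_force())
for w in [(35,-132,-24),(35,-105,-22.5),(32.5,-98,-22.3),(30,-93.5,-23),(27.5,-87,-24),(25,-82.5,-26.5),(22.5,-79,-30),(20,-77,-33)]:
    a,b=pose(*w,0,G,T);line_to(a,b.as_rotvec(),80)
    f=np.array(current_wrist_force())-f0;print(w,f,round(current_time_s(),1))
    if np.linalg.norm(f)>8:break
_,_,im=fit(T,G);save("w4",im)
t,d=camera("top");s,_=camera("scene")
c=lambda im,x,y:cv2.resize(im[y:y+200,x:x+200],(400,400))
save("m4",np.hstack([c(t,80,80),c(s,250,50)]))
E
```

```text
(35, -132, -24) [0.8 0.1 0.1] 11.3
(35, -105, -22.5) [0.  0.4 0.2] 11.8
(32.5, -98, -22.3) [-0.1  0.4 -0.8] 12.1
(30, -93.5, -23) [0.3 0.3 0.4] 12.3
(27.5, -87, -24) [-0.3  0.8  0.1] 12.6
(25, -82.5, -26.5) [-0.4 -0.5 -0.9] 12.8
(22.5, -79, -30) [ 0.9  0.1 -0.7] 13.1
(20, -77, -33) [-0.3 -0.1  0.9] 13.3
tilt 37.84 g -1.01 42.51 | slopes -0.22 0.00 0.00 ex 0.00 ez 0.00 fronttop 40.3 n 3185 2781 1813
```

View pics/m4.png

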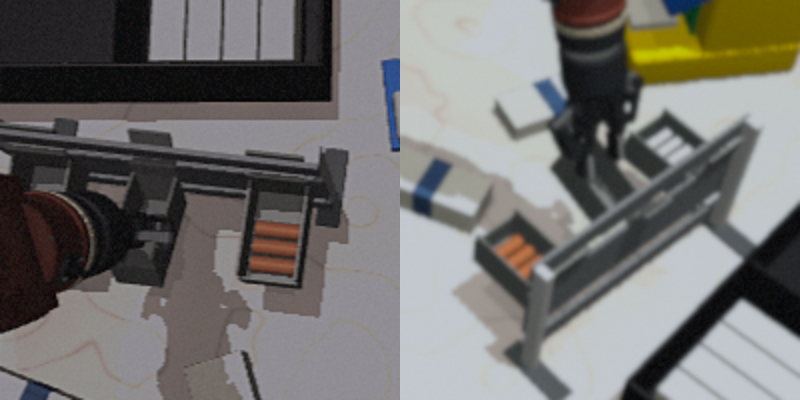

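The top view shows the lip blade behind the top slat at about (150,135) in the crop, with no contact force. The bin creeps slightly in the grip, so I'll refit it along the way.

```bash
python3 - <<'E'
from h import *
np.set_printoptions(precision=1,suppress=True)
T,G=37.8,(-1.0,0,42.5)
f0=np.array(current_wrist_force())
for i,w in enumerate([(20,-77,-33),(17.5,-75,-37),(15,-73,-41),(12.5,-71,-45),(10,-69,-49.5),(7.5,-66,-53),(5,-63,-56),(2.5,-60,-60),(0,-57.5,-63.5)]):
    a,b=pose(*w,0,G,T);line_to(a,b.as_rotvec(),60)
    f=np.array(current_wrist_force())-f0;print(w,f,round(current_time_s(),1))
    if np.linalg.norm(f)>8:break
    if i%2==1:T,G,_=fit(T,G)
_,_,im=fit(T,G);save("w5",im)
t,d=camera("top");s,_=camera("scene")
c=lambda im,x,y:cv2.resize(im[y:y+200,x:x+200],(400,400))
save("m5",np.hstack([c(t,80,80),c(s,250,50)]))
E
```

```text
(20, -77, -33) [-0.2  0.5 -0.2] 13.7
(17.5, -75, -37) [-1.   0.9 -0. ] 13.9
tilt 38.51 g -0.88 42.87 | slopes 0.00 0.01 -0.04 ex 0.00 ez 0.00 fronttop 40.4 n 3245 2782 1756
(15, -73, -41) [-1.1  0.6  1.1] 14.2
(12.5, -71, -45) [-0.5  0.9  0. ] 14.5
tilt 39.33 g -0.82 43.15 | slopes 0.00 -0.11 0.01 ex 0.00 ez 0.00 fronttop 40.3 n 3303 2766 1632
(10, -69, -49.5) [-0.5  0.4  0.6] 14.8
(7.5, -66, -53) [0.  0.1 0.2] 15.1
tilt 40.02 g -0.70 43.50 | slopes 0.00 -0.03 0.11 ex 0.00 ez 0.00 fronttop 40.3 n 3389 2785 1566
(5, -63, -56) [-1.4  1.  -0.2] 15.3
(2.5, -60, -60) [-0.4  1.3  0.6] 15.6
tilt 40.92 g -0.56 43.93 | slopes 0.06 -0.00 -0.01 ex -0.00 ez -0.00 fronttop 40.3 n 3485 2768 1435
(0, -57.5, -63.5) [-0.4  1.1 -0.2] 15.9
tilt 41.16 g -0.55 44.06 | slopes -0.00 -0.08 0.02 ex -0.00 ez -0.00 fronttop 40.3 n 3507 2780 1421
```

View pics/m5.png

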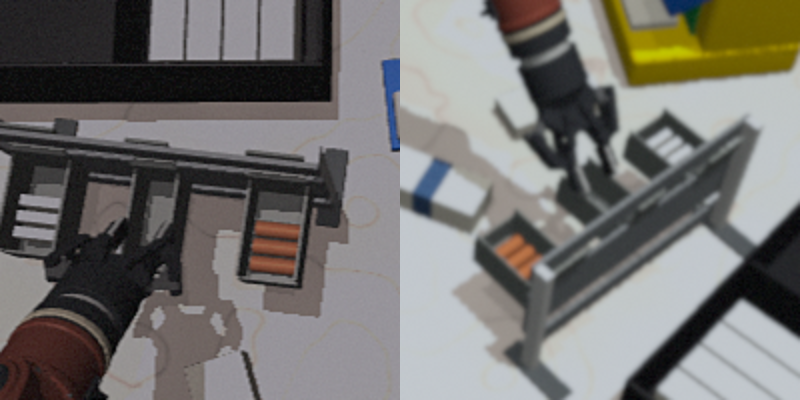

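Lip blade is seen behind the top slat at (145,142) in the crop, and the bin is level. Now I'll lower until the tongue touches, press back, release and withdraw.

```bash
python3 - <<'E'
from h import *
np.set_printoptions(precision=1,suppress=True)
T,G=41.1,(-.55,0,44.0)
f0=np.array(current_wrist_force())
z=-63.5
while z>-69:
    z-=.5;a,b=pose(0,-56.5,z,0,G,T);line_to(a,b.as_rotvec(),30)
    f=np.array(current_wrist_force())-f0
    if f[2]>3:break
print("z",z,f)
x=-56.5
while x<-52:
    x+=.5;a,b=pose(0,x,z,0,G,T);line_to(a,b.as_rotvec(),30)
    f=np.array(current_wrist_force())-f0
    if f[0]<-3:break
print("x",x,f,current_time_s())
fit(T,G)
gripper_open();wait(.3);print("open",current_width(),current_wrist_force()-f0)
_,_,im=fit(T,G);save("w6",im)
P=np.array(current_tcp_pos());print(current_time_s())
E
```

```text
z -69.0 [-4.8  0.6  4.4]
x -56.0 [-7.9  1.7  7.4] 19.05
tilt 38.32 g -0.84 43.04 | slopes -0.06 0.09 0.00 ex 0.00 ez 0.00 fronttop 40.4 n 3240 2791 1771
open 85.39603638008012 [0.2 0.1 2. ]
tilt 38.07 g 0.21 43.65 | slopes -0.07 0.00 0.04 ex 0.00 ez 0.00 fronttop 40.4 n 3204 2789 1881
19.9583
```

View pics/w6.png

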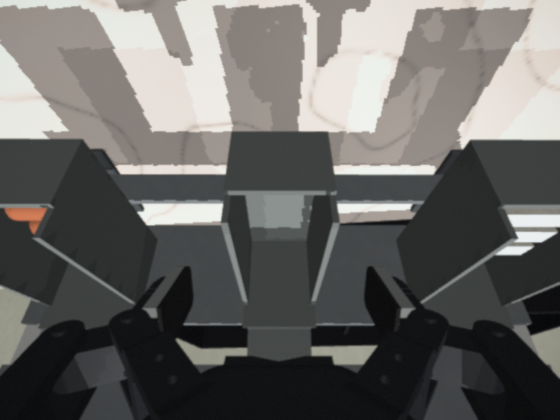

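The wrist view shows the bin hanging free between the open fingers, back wall at about (280,280). Now I'll withdraw and measure its resting pose.

```bash
python3 - <<'E'
from h import *
np.set_printoptions(precision=2,suppress=True)
p=np.array(current_tcp_pos());r=R.from_rotvec(current_tool_rot())
line_to(p-r.apply([0,0,110]),None,150)
wait(.5);print(current_time_s(),current_wrist_force())
im,d=camera("wrist");W=cloud("wrist",d).reshape(-1,3);np.save("w7.npy",W);W=W[np.isfinite(W[:,0])]
P=R.from_euler("z",YAW,degrees=True).inv().apply(W-S);x,y,z=P.T
q=P[(abs(x+110)<9)&(abs(y)<18)&(z>-62)&(z<-32)];k=np.polyfit(q[:,2],q[:,0],1);print("front wall",len(q),"pitch",np.degrees(np.arctan(k[0])),k,"yaw",np.degrees(np.polyfit(q[:,1],q[:,0],1)[0]))
q=P[(abs(x+4)<7)&(abs(y)<18)&(z>-50)&(z<-8)];k=np.polyfit(q[:,2],q[:,0],1);print("back inner",len(q),np.degrees(k[0]),"x at z=0,-66:",np.polyval(k,[0,-66]))
q=P[(abs(x+55)<35)&(abs(y)<18)&(z<-50)&(z>-80)];k=np.polyfit(q[:,0],q[:,2],1);print("floor",len(q),np.degrees(k[0]),"z at x=-55:",np.polyval(k,-55))
q=P[(abs(x+80)<20)&(abs(y)<35)&(z>-40)&(z<0)];print("y range",np.percentile(q[:,1],[1,99]))
s,_=camera("scene");t,_=camera("top")
c=lambda im,x,y:cv2.resize(im[y:y+200,x:x+200],(400,400))
save("m7",np.hstack([c(t,80,80),c(s,250,50)]))
E
```

```text
21.3417 [-0.67  0.27  0.06]
front wall 1098 pitch -2.804337293852244 [  -0.05 -112.86] yaw 0.09594642466716383
back inner 1059 -3.0908683759335425 x at z=0,-66: [-5.96 -2.4 ]
floor 1091 2.995643608373848 z at x=-55: -65.55748479219156
y range [-24.37  25.32]
```

View pics/m7.png

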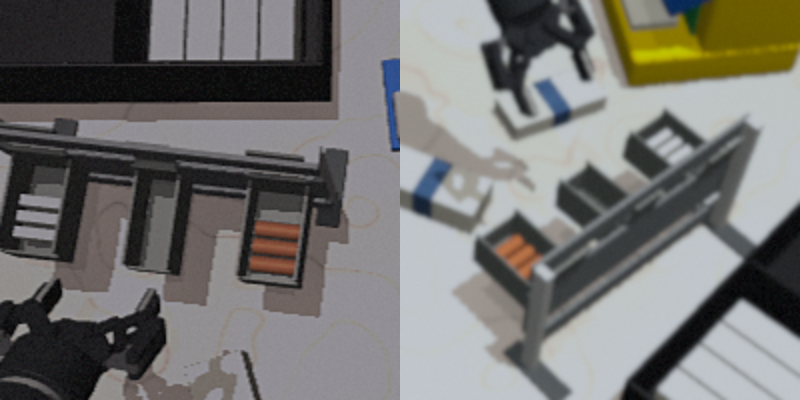

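The pictures show the bin hanging midway between the fixed ones (crop (155,220)), lip behind the top slat, gripper clear. The measured 3° front-down lean is the natural rest within the stated 5 mm play, with the lip on the back of the top slat and the lower back on the lower slat. Handing in.

```bash
python3 -c "
from bench import *
print(current_time_s(),current_wrist_force(),close_job())"
```

```text
the job is handed in; nothing more can be done
21.4917 [-0.53489229 -0.69395065  0.88561051] None
```

The lipped bin hangs in the top gap, midway between the two fixed bins, but about 3° front-down rather than exactly level. I gripped it across its sides, tilted its lip into the gap with the front raised 35°, swung the front down, let go and backed the gripper off. I handed the job in at 21.5 s.

**Last checks, from the wrist camera after release:**
- **Position:** it is centred within about 1 mm, and its yaw is within 0.1° of the rail's.
- **Height:** the underside is about 2.5 mm below the nominal z = -66. The floor reading was -65.6 at mid-length, and I took the floor as 3 mm thick.
- **Lip:** the top view shows it behind the top slat.
- **Forces:** contact stayed under about 11 N in my readings, and the arm touches nothing.
- **Plain bin:** the arm never went near it, but I took no separate picture to confirm it had not moved.

**What disagreed:**
- **Not exactly level:** the bottom of the back wall touches the lower slat, while its top stands about 3 mm off. That matches where the bin's own weight should settle it within the stated 5 mm play, so I did not push it further.
- **Turned in the grip:** the bin rotated a few degrees in the fingers while held, so I re-measured it and corrected along the way.

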